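Open a tamper cover, flip the safety catch and hold a purge lever

ROBOT

A 6-joint arm with a two-finger parallel gripper is mounted at the origin on a cart in front of the work surface, level with it; the furniture and walls round the work are solid. World frame = base frame: x ahead of the robot, y to its left, z up, the work surface at z = 0. Lengths are in m, angles in rad, forces in N, time in s.
With the tool pointing down it reaches from about 0.275 to 0.875 m from the base axis. Payload 12.5 kg.
Tool frame: the origin (TCP) lies at the very end of the fingers, on their centre line; the grasp point (between the pads) lies 19 mm behind it; x points along the fingers, y is the direction in which the jaws open and shut, and the axes are right-handed (so a half turn about x gives the same grasp; the last joint's range is limited). The gripper opens to 85 mm and grips with 20 to 120 N. Pads are 22 mm wide; open, the fingers measure 114 mm over their backs; the gripper's body (76 mm by 85 mm) begins 54 mm behind the grasp point. The pads swing forward as they close: fully open they stand 13 mm farther back than shut.
Start: joints at [-1.417, 0.351, 1.652, -0, 1.139, -0.085], TCP at [0.13, -0.534, 0.231] pointing down, gripper open.
Joint ranges: [-2.75, 2.75], [-0.79, 2.1], [0.01, 2.65], [-1.57, 4.71], [0.07, 3.14], [-2.87, 2.87]. Speed limits (rad/s): [2.22, 2.22, 2.79, 3.14, 3.14, 3.14].

INTERFACE

Orientations are given as a 3x3 rotation matrix whose columns are the frame's x, y, z axes.
In Python, from bench import manip gives the robot as it stands. Calls block until the motion is done:
- manip.move_ptp(position, orientation): joint-space move of the TCP to a pose.
- manip.move_l(position, attitude=None, max_speed=0.15): straight line of the TCP; attitude=None keeps the orientation; max_speed is the mean speed in m/s.
- manip.move_j(angles): joint-space move.
- manip.set_gripper(opening, effort=None): opening from 0.0 (shut) to 1.0 (fully open); effort is the grip in N (None keeps the last); returns when the fingers have stopped.
- manip.dwell(seconds).
- manip.inverse_kinematics(position, orientation): joint angles nearest the present ones, or None.
- manip.grab_frame(name): name is "scene" or "top" or "wrist"; returns (picture, depth): 420x560x3 uint8, red, green, blue; 420x560 float32, m along the optical axis (not along the pixel's ray), 0 where there is no reading.
- manip.get_calibration(name): a dict with "camera_matrix" (3x3 intrinsics, pixels), "R" (3x3) and "t" (3): a world point X has camera coordinates R X + t. Camera axes: x right, y down, z forward; pixel columns grow to the right and rows downward; lengths in m; the calibration is good to about 2 mm. A picture is of the moment at which its call begins: read the wrist's pose just before it. get_calibration takes no time and is no camera call; for the wrist camera it gives the pose at the moment of the call.
A pose or a line that the arm cannot do raises manip.Unreachable and nothing moves.
- manip.sign_off(): hands the job in, once; it reports no verdict.
Trained networks look in the newest picture that a camera, given by its name, has taken for a name from the list of things; names that differ only in an ending like _2 or _b are one class to them, and where a whole thing is asked for, a point or a joint stands for the part that bears it (a point fixed in the world has none). Each returns a list of dicts, best first, with "confidence" (0 to 1); they miss things now and then, are a little off and sometimes report something else, mostly with a low value. They report only what shows in the picture. A call takes as long as a camera call.
- manip.look_for(camera, name): "at" ([x, y, z] in m, in world coordinates, good to about 4 mm: the middle of the surface that is visible of it).
Readings, each from a call of its own:
- manip.current_time(): time.
- manip.current_qpos(): joint angles.
- manip.current_joint_vel(): joint speeds.
- manip.current_joint_torque(): joint torques, N m.
- manip.current_ee_pos(): TCP position.
- manip.current_tcp_rot(): TCP orientation.
- manip.current_force(): force on the tool from outside, world axes, zero at the start.
- manip.current_ft_torque(): the same for the moment, N m.
- manip.current_grip_width(): opening from 0.0 (shut) to 1.0 (fully open).
Only numpy, scipy, OpenCV 4.12 (cv2) and the standard library are available. Lean on these libraries where they do the work, as an engineer would, in place of code of your own. Each camera call takes 0.05 s, during which the arm holds its last target.

TASK

Purge the hydrogen line by hand: with the flat spatula, lever up the orange lip of the clear cover on the purge valve box until it snaps free and swings open, then lay the spatula down on the worktop beside the box. Flip the red safety catch over, out of the lever's way, and pull the black spring-return lever to the front as far as it goes. Finish holding the lever there with the gripper, leaving the bottle, vials, carton and tin where they stand.

Things in the scene. Friction and masses are not known exactly. Their poses are not given: they have to be found in the camera images.
- purge_box: Purge valve box fixed to the worktop: grey, 150 x 140 mm (x by y), top plate 44 mm up. Origin: centre of its underside; -x is its front, +y its left (hinge of the clear cover), -y its right (orange pry lip), z up. Two gas couplings stick out 32 mm at the rear. Shut, the cover is 128 x 120 mm and 118 mm up to its roof; under it stand the black lever and red catch.
- cover (a joint): Angle of the clear cover about its hinge along the box's x at y +64, z 46 mm: 0 shut, 2.15 fully open. Shut, a ball catch holds it; about 2 N up on the lip, raising it 5 to 8 mm, frees it, and a spring then swings it up and over to the left, fully open in about 1.5 s, where it stays.
- pry_pocket (a point): Point on the cover: middle of the mouth of the pry pocket; shut, at (0, -70, 49.5) mm in the box's frame, axes as the box's. The pocket is the gap between the orange lip (64 x 16 x 4 mm, jutting to the right) and the box's top: 58 mm wide along x, 10 mm high (z 44.5 to 54.5), 12 mm deep towards +y, too low for a finger. A level blade goes in along +y and is raised.
- spatula_handle (a point): Centre of the handle of the spatula, a loose stainless flat spatula with a black handle, 184 mm long overall, 60 g, lying flat on the worktop. Handle 96 mm long, 14 mm wide, 14 mm high; this point is 7 mm above the worktop. y points along the tool to the blade's tip, z up.
- spatula_tip (a point): Middle of the spatula blade's end, 136 mm from the handle's centre along its y, at the handle's mid height. The blade's last 64 mm is 14 mm wide and 2.5 mm thick, flat side up.
- catch (a joint): Angle of the red safety catch about its axle along the box's x at y +26, z 56 mm: 0 with its bar (60 mm long, 10 x 8 mm) across the slot just in front of the lever, blocking it; it flips up and over to the left, stop at 1.8. The ball's weight keeps it at either end: pushed past about 0.8 it falls over by itself.
- catch_ball (a point): Centre of the red ball, 18 mm across, on the catch's stalk, 40 mm from the axle. Catch at 0: at (-32, 7, 91) mm in the box's frame; pushed towards the box's +y (left, outward) it flips the catch. At 1.8: at (-32, 65, 67) mm, the bar then standing up from y +26 to +40 mm, to about 116 mm height.
- lever (a joint): Angle of the black lever about its pivot along the box's y at x +5, y -22, z 30 mm: 0 at rest, leaning back 0.38 rad; pulled to the box's front (-x) it meets its stop at 0.8, leaning 0.42 rad forward. A spring returns it: about 2.5 N at the grip at the start, 7.5 N at the stop. With the catch at 0 it moves at most about 0.15.
- lever_grip (a point): Centre of the black grip on the lever, 22 mm across and 40 mm long along the lever, 60 mm from the pivot: at rest at (27, -22, 86) mm in the box's frame, at the stop at (-19, -22, 85) mm, about 5 mm higher half-way.
- septum_carton: Brown carton, 80 x 110 x 30 mm, origin at the centre of its underside; a bystander.
- ferrule_tin: Round white tin, 65 mm across, 53 mm high, origin at the centre of its underside; a bystander.
- reagent_bottle_2: Small clear bottle with a black cap, 45 mm across, 80 mm high, origin at the centre of its underside; a bystander.
- vial_0: Glass vial with a blue cap, 24 mm across, 44 mm high, origin at the centre of its underside; a bystander.
- vial_2: Glass vial with a white cap, 23 mm across, 44 mm high, origin at the centre of its underside; a bystander.

How it is judged:
On the way, in this order (a step that is already met when the one before it is completed fails the run):
1. the spatula's blade lifts the lip of the cover, which is still nearly shut (value of joint cover between 0.02 and 0.5 rad and contact force between spatula and cover above 0.5 N).
2. the cover has swung open (value of joint cover above 1.6 rad), for 0.2 s.
3. the spatula lies on the worktop, out of the gripper (height (world z) of spatula_handle below 0.02 m and angle between spatula_handle's own z axis and vertical below 0.3 rad and contact force between the fingers and spatula below 0.05 N), for 0.2 s.
4. the catch is flipped over while the lever is still at rest (value of joint catch above 1.4 rad and value of joint lever below 0.25 rad), for 0.2 s.
5. the lever is pulled to its stop (value of joint lever above 0.68 rad), for 0.2 s.
At the end, for the whole second after the job is handed in: The fingers press on the lever (more than 1 N) and hold it still within 0.12 rad of its stop (above 0.68); the catch stays flipped (above 1.3), the cover open (above 1.5), and the spatula lies flat and at rest on the worktop, its handle's centre less than 20 mm up, not touching the box (value of joint lever above 0.68 rad and velocity of joint lever between -0.1 and 0.1 rad/s and contact force between the fingers and lever above 1 N and value of joint catch above 1.3 rad and value of joint cover above 1.5 rad and height (world z) of spatula_handle below 0.02 m and angle between spatula_handle's own z axis and vertical below 0.3 rad and linear speed of spatula below 0.03 m/s and contact force between spatula and purge_box below 0.05 N); the arm keeps its last pose, push and grip.
It fails at once if the septum carton is shifted more than 40 mm or knocked over (distance of septum_carton from where it was at the start of the episode above 0.04 m or angle between septum_carton's own z axis and vertical above 0.6 rad).
It fails at once if the ferrule tin is shifted more than 40 mm or knocked over (distance of ferrule_tin from where it was at the start of the episode above 0.04 m or angle between ferrule_tin's own z axis and vertical above 0.6 rad).
It fails at once if the reagent bottle is shifted more than 40 mm or knocked over (distance of reagent_bottle_2 from where it was at the start of the episode above 0.04 m or angle between reagent_bottle_2's own z axis and vertical above 0.6 rad).
It fails at once if the vial is shifted more than 40 mm or knocked over (distance of vial_0 from where it was at the start of the episode above 0.04 m or angle between vial_0's own z axis and vertical above 0.6 rad).
It fails at once if the vial is shifted more than 40 mm or knocked over (distance of vial_2 from where it was at the start of the episode above 0.04 m or angle between vial_2's own z axis and vertical above 0.6 rad).
It also fails if it takes over 56 s, if anything falls off the work surface, if the arm or the gripper's body presses on something with over 40 N, if the wrist force passes 120 N, or if a joint passes its speed limit or range.

## Working session

There is one attempt and no reset: what is moved stays moved. The work goes in short steps, each a Python script; the robot and the scene stay as the last script left them, time stands still between calls to the robot, and variables do not carry over. Pictures are saved under pics/ and viewed, and the job is handed in when it is done.

```bash
ls; mkdir -p pics; python3 - <<'E'
from bench import manip
import cv2,numpy as np
for n in ["scene","top","wrist"]:
    p,d=manip.grab_frame(n)
    cv2.imwrite(f"pics/{n}0.png",p[:,:,::-1]); np.save(f"pics/{n}_d0.npy",d)
    c=manip.get_calibration(n); print(n,np.round(c["camera_matrix"],1).tolist(),np.round(c["R"],3).tolist(),np.round(c["t"],3))
    if n!="wrist":
        for o in ["purge_box","cover","pry_pocket","spatula_handle","spatula_tip","catch_ball","lever_grip","septum_carton","ferrule_tin","reagent_bottle_2","vial_0","vial_2"]:
            r=manip.look_for(n,o)
            print(o,[(np.round(q["at"],3).tolist(),round(q["confidence"],2)) for q in r[:3]])
print(manip.current_time())
E
```

```text
pics
scene [[417.0, 0.0, 274.0], [0.0, 417.0, 206.6], [0.0, 0.0, 1.0]] [[-0.795, -0.607, -0.004], [-0.357, 0.473, -0.805], [0.491, -0.639, -0.593]] [0.34  0.278 1.149]
purge_box [([0.438, -0.032, 0.087], 0.88)]
cover [([0.451, -0.041, 0.117], 0.71)]
pry_pocket [([0.441, -0.041, 0.114], 0.9)]
spatula_handle []
spatula_tip []
catch_ball []
lever_grip [([0.589, -0.297, 0.016], 0.61)]
septum_carton [([0.534, 0.29, 0.034], 0.79)]
ferrule_tin [([0.41, 0.228, 0.051], 0.6)]
reagent_bottle_2 [([0.409, 0.375, 0.052], 0.6)]
vial_0 [([0.604, -0.528, 0.021], 0.5)]
vial_2 [([0.604, -0.528, 0.021], 0.5)]
top [[457.5, 0.0, 280.6], [0.0, 457.5, 212.3], [0.0, 0.0, 1.0]] [[-0.002, -1.0, 0.0], [-0.996, 0.002, -0.088], [0.088, -0.0, -0.996]] [-0.072  0.499  1.274]
purge_box [([0.467, -0.067, 0.12], 0.82)]
cover [([0.464, -0.076, 0.118], 0.75)]
pry_pocket [([0.469, -0.072, 0.12], 0.92)]
spatula_handle [([0.423, -0.397, 0.008], 0.54)]
spatula_tip [([0.426, -0.391, 0.013], 0.7), ([0.604, -0.528, 0.04], 0.38)]
catch_ball []
lever_grip []
septum_carton [([0.54, 0.276, 0.032], 0.89)]
ferrule_tin [([0.422, 0.217, 0.055], 0.71)]
reagent_bottle_2 [([0.422, 0.352, 0.054], 0.61)]
vial_0 [([0.604, -0.526, 0.04], 0.46)]
vial_2 [([0.604, -0.526, 0.04], 0.46)]
wrist [[369.8, 0.0, 278.7], [0.0, 369.8, 208.8], [0.0, 0.0, 1.0]] [[0.237, -0.971, -0.0], [-0.921, -0.225, 0.319], [-0.31, -0.076, -0.948]] [-0.551 -0.043  0.382]
1.35
```

View pics/top0.png

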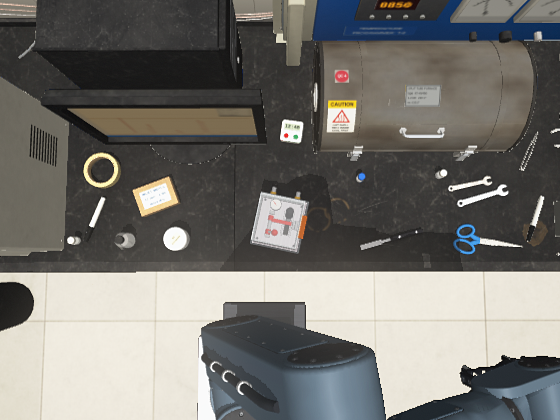

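View pics/scene0.png

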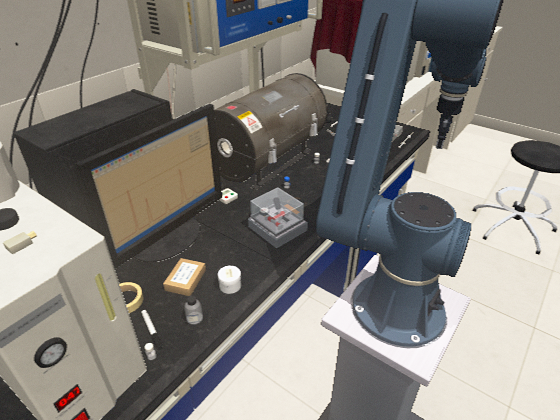

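View pics/wrist0.png

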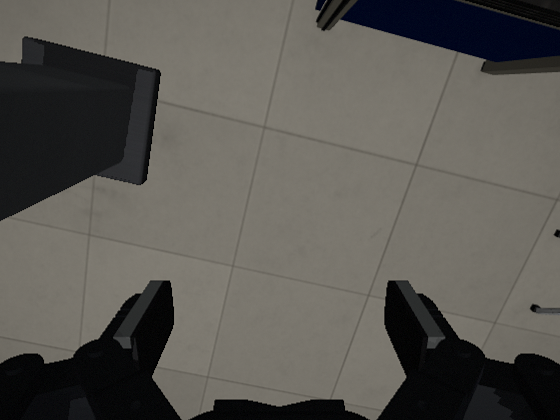

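```bash
cat > h.py <<'E'
from bench import manip
import cv2,numpy as np
def bp(n,d,u,v,c=None):
    c=c or manip.get_calibration(n);z=d[int(round(v)),int(round(u))]
    X=np.linalg.inv(c["camera_matrix"])@[u,v,1]*z
    return c["R"].T@(X-c["t"])
def ray_z(n,u,v,zw,c=None):
    c=c or manip.get_calibration(n);r=c["R"].T@np.linalg.inv(c["camera_matrix"])@[u,v,1]
    o=-c["R"].T@c["t"];return o+r*(zw-o[2])/r[2]
def proj(n,X,c=None):
    c=c or manip.get_calibration(n);p=c["camera_matrix"]@(c["R"]@X+c["t"]);return p[:2]/p[2]
def save(n,f):
    c=manip.get_calibration(n);p,d=manip.grab_frame(n);cv2.imwrite(f"pics/{f}.png",p[:,:,::-1]);return p,d,c
E
python3 - <<'E'
import cv2,numpy as np
p=cv2.imread("pics/top0.png")
a=cv2.resize(p[180:260,235:335],None,fx=8,fy=7.5*8/7.5,interpolation=cv2.INTER_CUBIC)[:600]
cv2.imwrite("pics/t_box.png",cv2.resize(p[182:257,235:335],None,fx=8,fy=8,interpolation=cv2.INTER_CUBIC))
cv2.imwrite("pics/t_sp.png",cv2.resize(p[215:265,345:445],None,fx=8,fy=8,interpolation=cv2.INTER_CUBIC))
E
```

```text
(no output)
```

View pics/t_box.png

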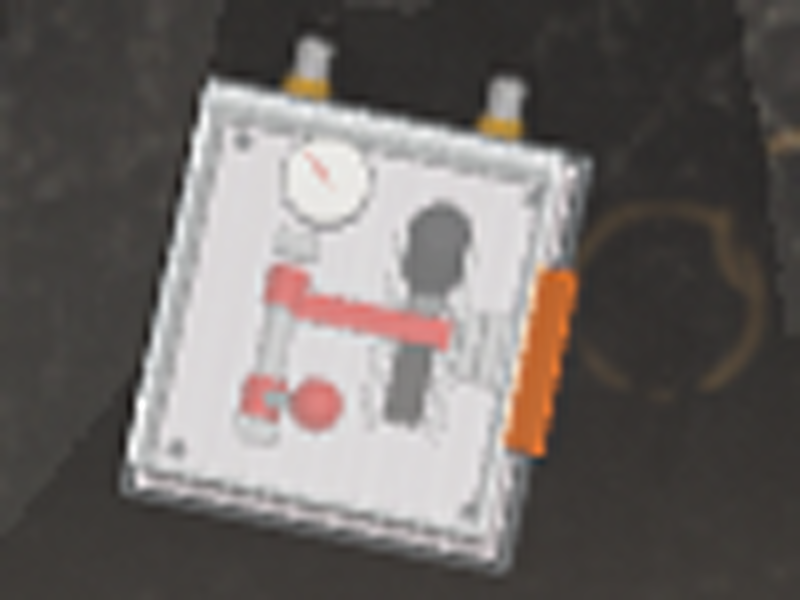

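View pics/t_sp.png

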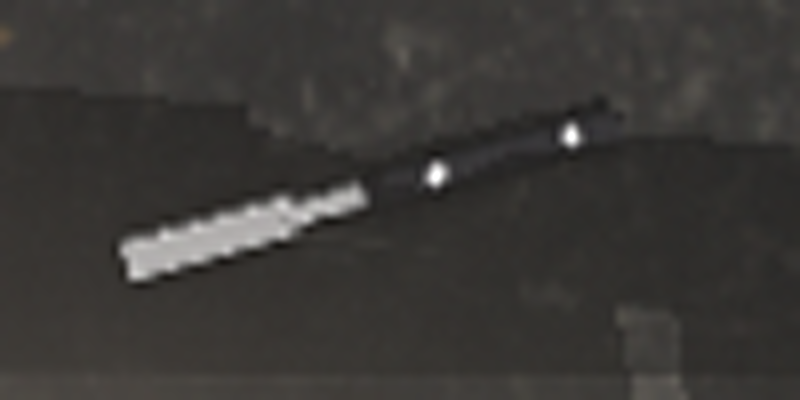

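```bash
python3 - <<'E'
from h import *
d=np.load("pics/top_d0.npy")
b=lambda x,y:(235+x/8-.5+.5/8,182+y/8-.5+.5/8)
s=lambda x,y:(345+x/8-.5+.5/8,215+y/8-.5+.5/8)
for p in [(577,270),(545,457)]: print("lip",ray_z("top",*b(*p),.058).round(4))
for p in [(128,262)]: print("tip",ray_z("top",*s(*p),.008).round(4))
for p in [(368,190),(612,118)]: print("han",ray_z("top",*s(*p),.011).round(4))
for p in [(310,88),(503,128)]: print("coup",bp("top",d,*b(*p)).round(4),ray_z("top",*b(*p),.03).round(4))
for p in [(400,400),(250,150),(480,500)]: print("roof",bp("top",d,*b(*p)).round(4))
R=manip.current_tcp_rot();t=manip.current_ee_pos();c=manip.get_calibration("wrist")
cw=-c["R"].T@c["t"];print(R.round(3),"cam in tool",R.T@(cw-t),(c["R"]@R).round(3))
E
```

```text
lip [ 0.4876 -0.1445  0.058 ]
lip [ 0.4234 -0.1331  0.058 ]
tip [ 0.4    -0.2999  0.008 ]
han [ 0.4253 -0.3851  0.011 ]
han [ 0.4507 -0.4726  0.011 ]
coup [ 0.5544 -0.0523  0.0315] [ 0.5546 -0.0522  0.03  ]
coup [ 0.5403 -0.1204  0.0289] [ 0.5402 -0.1203  0.03  ]
roof [ 0.4402 -0.0829  0.1177]
roof [ 0.5226 -0.0338  0.1164]
roof [ 0.4075 -0.1088  0.1203]
[[ 0.     0.236 -0.972]
 [ 0.    -0.972 -0.236]
 [-1.    -0.    -0.   ]] cam in tool [-0.14435997  0.00080919 -0.08157251] [[ 0.     1.    -0.001]
 [-0.319  0.001  0.948]
 [ 0.948  0.     0.319]]
```

```bash
cat >> h.py <<'E'
def down(yax):
    yax=np.append(np.array(yax[:2])/np.hypot(*yax[:2]),0);x=np.array([0,0,-1.]);return np.column_stack([x,yax,np.cross(x,yax)])
E
python3 - <<'E'
from h import *
bx=np.array([np.cos(-.19),np.sin(-.19)]);by=np.array([-bx[1],bx[0]])
lip=np.array([.4555,-.1388])
sy=np.array([-.283,.959]);sx=np.array([sy[1],-sy[0]])
hc=np.array([.438,-.4289])
for sg in (1,-1):
    for nm,p,z,a in [("sp",hc,.15,sx),("spd",hc,.003,sx),("view",lip-by*.08,.22,bx),("pry",lip-by*.136,.04,bx)]:
        q=manip.inverse_kinematics(np.append(p,z),down(sg*a));print(sg,nm,None if q is None else np.round(q,2))
manip.move_ptp(np.append(lip-by*.07,.22),down(bx))
p,d,c=save("wrist","w1");np.save("pics/w1d.npy",d)
np.savez("pics/w1c.npz",**c)
for o in ["pry_pocket","purge_box","lever_grip","catch_ball","cover"]:
    r=manip.look_for("wrist",o);print(o,[(np.round(q["at"],3).tolist(),round(q["confidence"],2)) for q in r[:3]])
manip.move_ptp(np.append(hc,.17),down(sx))
p,d,c=save("wrist","w2");np.save("pics/w2d.npy",d)
np.savez("pics/w2c.npz",**c)
for o in ["spatula_handle","spatula_tip"]:
    r=manip.look_for("wrist",o);print(o,[(np.round(q["at"],3).tolist(),round(q["confidence"],2)) for q in r[:3]])
print(manip.current_time(),manip.current_force())
E
```

```text
1 sp [-0.85  0.55  1.55 -0.    1.03 -1.14]
1 spd [-0.85  0.76  1.61 -0.    0.77 -1.14]
1 view [-0.55  0.26  1.81 -0.    1.07 -0.36]
1 pry [-0.66  0.57  1.89 -0.    0.68 -0.47]
-1 sp [-0.85  0.55  1.55 -0.    1.03  2.  ]
-1 spd [-0.85  0.76  1.61 -0.    0.77  2.  ]
-1 view [-0.55  0.26  1.81 -0.    1.07  2.78]
-1 pry [-0.66  0.57  1.89 -0.    0.68  2.68]
pry_pocket [([0.457, -0.103, 0.116], 0.95), ([0.594, -0.296, 0.034], 0.21)]
purge_box [([0.461, -0.108, 0.119], 0.77), ([0.42, -0.385, 0.009], 0.41)]
lever_grip []
catch_ball []
cover [([0.461, -0.107, 0.119], 0.94)]
spatula_handle [([0.419, -0.38, 0.011], 0.67)]
spatula_tip [([0.419, -0.382, 0.009], 0.82)]
4.3667 [ 0.33493433 -0.4437832   0.92984054]
```

View pics/w1.png

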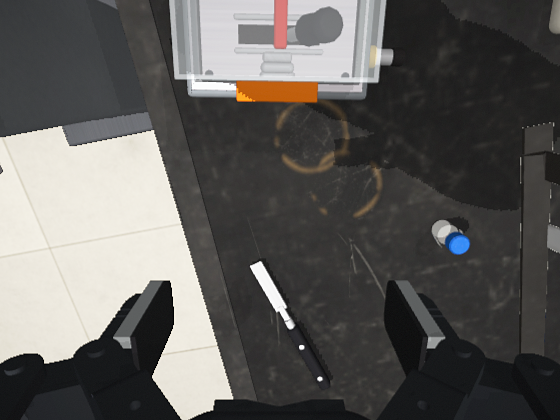

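View pics/w2.png

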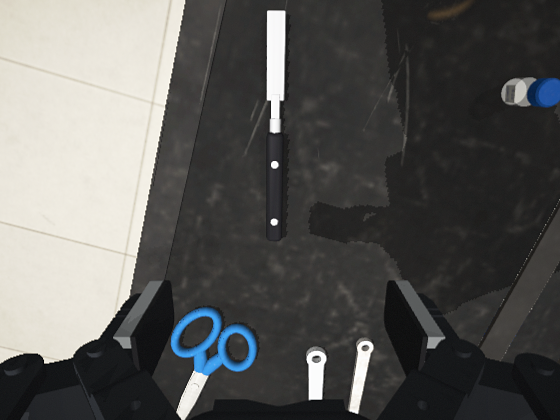

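```bash
python3 - <<'E'
from h import *
p=cv2.imread("pics/w1.png");c=dict(np.load("pics/w1c.npz"))
h=cv2.cvtColor(p,cv2.COLOR_BGR2HSV)
m=cv2.inRange(h,(5,150,120),(20,255,255));m[150:]=0
ys,xs=np.nonzero(m);print(xs.min(),xs.max(),ys.min(),ys.max())
cols=range(240,316,10)
for u in list(cols): print(u,np.nonzero(m[:,u])[0][[0,-1]],p[94:104,u].tolist())
for r in (84,90,96,100): print(r,np.nonzero(m[r])[0][[0,-1]])
cv2.imwrite("pics/w1z.png",cv2.resize(p[60:120,220:340],None,fx=6,fy=6,interpolation=cv2.INTER_NEAREST))
c2=dict(np.load("pics/w2c.npz"))
for uv,z in [((276,10),.008),((275,133),.012),((274,241),.012)]: print(ray_z("w",*uv,z,c=c2).round(4))
d2=np.load("pics/w2d.npy")
for uv in [(276,15),(276,60),(275,150),(275,190),(274,235)]:print(bp("w",d2,*uv,c=c2).round(4))
E
```

```text
236 317 81 102
240 [ 81 101] [[35, 172, 254], [36, 171, 253], [37, 170, 253], [38, 169, 252], [36, 169, 253], [37, 174, 254], [18, 148, 255], [41, 83, 168], [49, 46, 38], [47, 49, 46]]
250 [ 81 101] [[10, 94, 190], [11, 93, 191], [11, 93, 190], [10, 90, 187], [29, 148, 249], [36, 175, 255], [17, 157, 255], [31, 89, 181], [46, 43, 43], [48, 47, 47]]
260 [ 81 101] [[13, 93, 191], [8, 93, 191], [11, 94, 191], [14, 94, 191], [12, 94, 190], [12, 94, 192], [9, 89, 184], [26, 64, 120], [43, 47, 55], [45, 46, 46]]
270 [ 82 101] [[14, 95, 192], [15, 94, 191], [13, 95, 191], [12, 93, 191], [12, 94, 191], [11, 95, 193], [11, 92, 189], [16, 71, 143], [46, 53, 76], [51, 49, 49]]
280 [ 82 101] [[14, 95, 192], [17, 96, 192], [14, 94, 191], [15, 95, 192], [11, 94, 191], [9, 93, 192], [9, 94, 192], [20, 76, 150], [45, 56, 81], [52, 52, 51]]
290 [ 82 101] [[9, 94, 191], [14, 95, 193], [15, 95, 193], [16, 95, 192], [10, 94, 191], [13, 95, 192], [11, 95, 194], [7, 84, 175], [55, 70, 106], [59, 61, 59]]
300 [ 82 102] [[13, 95, 192], [11, 94, 191], [13, 95, 192], [13, 95, 192], [12, 94, 191], [15, 94, 192], [10, 95, 195], [6, 85, 180], [43, 75, 121], [57, 71, 84]]
310 [ 82 101] [[15, 95, 193], [13, 95, 192], [16, 96, 193], [12, 95, 192], [14, 96, 193], [14, 95, 192], [12, 95, 195], [8, 90, 188], [24, 60, 114], [31, 37, 41]]
84 [237 317]
90 [236 316]
96 [236 316]
100 [237 316]
[ 0.3979 -0.3007  0.008 ]
[ 0.4223 -0.3868  0.012 ]
[ 0.4479 -0.478   0.012 ]
[ 0.3989 -0.3042  0.0098]
[ 0.4076 -0.3339  0.0095]
[ 0.426  -0.3994  0.0155]
[ 0.4355 -0.432   0.0141]
[ 0.4458 -0.4706  0.0166]
```

View pics/w1z.png

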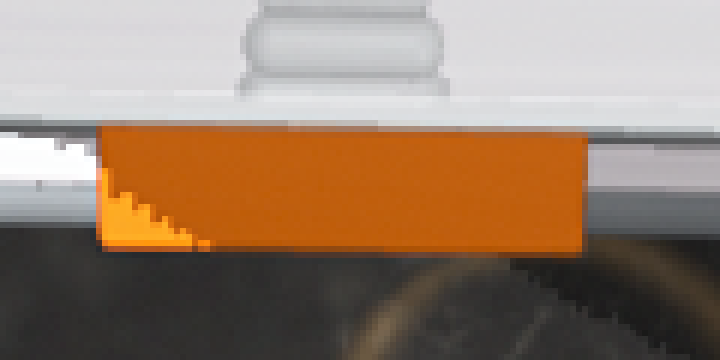

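```bash
python3 - <<'E'
from h import *
c=dict(np.load("pics/w1c.npz"))
a=ray_z("w",236,101.3,.058,c=c);b=ray_z("w",317,102.2,.058,c=c);print(a,b,np.hypot(*(b-a)[:2]),np.arctan2(*(b-a)[[1,0]]),(a+b)/2)
d=np.load("pics/w1d.npy")
for u in (250,275,300): print(bp("w",d,u,95,c=c).round(4))
sy=np.array([-.2714,.9625]);sx=np.array([sy[1],-sy[0]])
g=np.array([.4350,-.4320])+.020*sy
manip.set_gripper(.5,effort=100)
manip.move_l(np.append(g,.06),down(sx),max_speed=.2)
manip.move_l(np.append(g,.003),max_speed=.08)
manip.set_gripper(0.,effort=100)
print(manip.current_grip_width(),manip.current_force(),manip.current_ee_pos(),manip.current_time())
manip.move_l(np.append(g,.12),max_speed=.2)
save("wrist","w3");save("top","t3");print(manip.current_grip_width(),manip.current_force(),manip.current_time())
E
```

```text
[ 0.42149398 -0.13467541  0.058     ] [ 0.48471595 -0.14756225  0.058     ] 0.06452200051248293 -0.2010802131971812 [ 0.45310496 -0.14111883  0.058     ]
[ 0.4337 -0.1321  0.0604]
[ 0.4529 -0.1358  0.0602]
[ 0.4722 -0.1395  0.0615]
0.12427721561335042 [-0.87022299  1.70599714  5.5309501 ] [ 0.4298499  -0.4130044   0.00386369] 6.8083
0.12477229357307451 [-0.38164774 -0.19242756  0.08695602] 7.6417
```

View pics/w3.png

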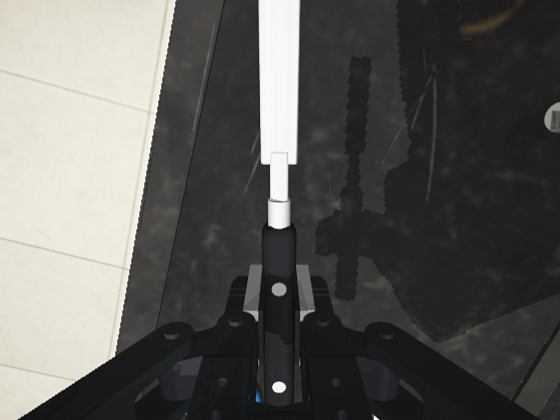

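View pics/t3.png

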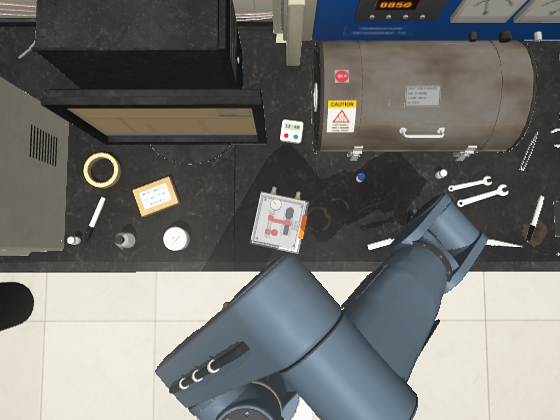

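```bash
cat >> h.py <<'E'
yaw=-.197
bx=np.array([np.cos(yaw),np.sin(yaw)]);by=np.array([-bx[1],bx[0]])
lipm=np.array([.4543,-.140]); bo=lipm+.070*by
def B(x,y,z): return np.append(bo+bx*x+by*y,z)
def B_inv(X): d=np.array(X[:2])-bo; return np.array([d@bx,d@by,X[2]])
E
python3 - <<'E'
from h import *
manip.move_ptp(B(0,-.100-.116,.0465),down(bx))
p,d,c=save("wrist","w4")
for v in (5,30,60,90,130): print(v,B_inv(bp("w",d,279,v,c=c)).round(4))
p,d,c=save("top","t4");cv2.imwrite("pics/t4z.png",cv2.resize(p[182:257,260:360,::-1],None,fx=8,fy=8,interpolation=cv2.INTER_CUBIC))
print(B_inv(manip.current_ee_pos()),manip.current_time())
save("scene","s4")
E
```

```text
5 [ 0.0002 -0.1104  0.0533]
30 [ 0.0002 -0.1178  0.0527]
60 [ 0.0003 -0.1273  0.0529]
90 [ 0.0003 -0.1372  0.0524]
130 [ 0.0003 -0.1512  0.0524]
[ 0.00084351 -0.2171676   0.0469245 ] 8.4
```

View pics/t4z.png

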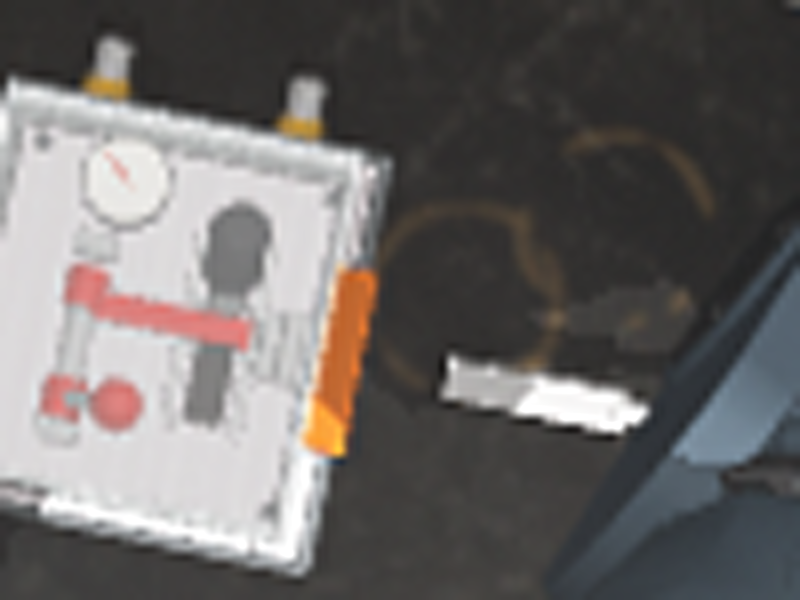

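View pics/w4.png

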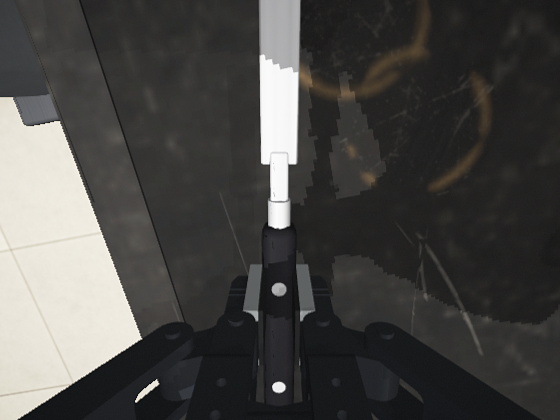

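```bash
python3 - <<'E'
from h import *
print(B_inv(ray_z("top",260+447/8-.44,182+380/8-.44,.0505)))
# insert
manip.move_l(B(0,-.064-.116,.0462),max_speed=.06)
print(B_inv(manip.current_ee_pos()).round(4),manip.current_force().round(2))
p,d,c=save("top","t5");cv2.imwrite("pics/t5z.png",cv2.resize(p[182:257,260:360,::-1],None,fx=8,fy=8,interpolation=cv2.INTER_CUBIC))
print(manip.current_time())
E
```

```text
[ 0.00148199 -0.09906283  0.0505    ]
[ 1.00e-04 -1.80e-01  4.63e-02] [-0.2   0.36 -0.3 ]
9.25
```

View pics/t5z.png

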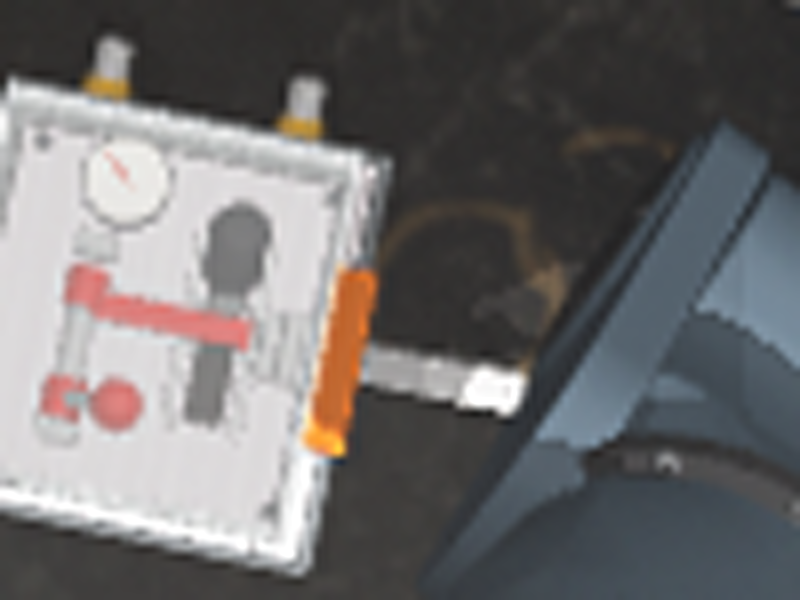

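```bash
python3 - <<'E'
from h import *
manip.move_l(B(0,-.0615-.116,.0462),max_speed=.05)
print(manip.current_force().round(2))
for z in (.052,.056,.060,.064,.068):
    manip.move_l(B(0,-.0615-.116,z),max_speed=.04); print(z,manip.current_force().round(2))
p,d,c=save("top","t6")
print(manip.current_time())
E
```

```text
[-0.01 -0.17 -0.3 ]
0.052 [-0.18 -0.62 -1.88]
0.056 [-0.01 -0.24 -0.82]
0.06 [ 0.36  0.54 -1.74]
0.064 [-0.09 -0.81 -0.48]
0.068 [-0.04 -0.86 -1.9 ]
10.8417
```

View pics/t6.png

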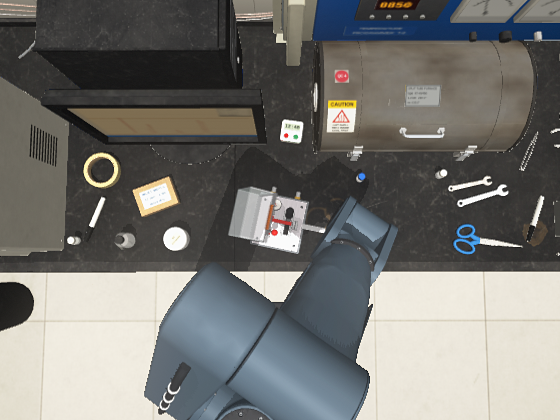

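```bash
python3 - <<'E'
from h import *
manip.move_l(B(0,-.27,.068),max_speed=.15)
p,d,c=save("wrist","w7")
for v in (5,60,130): print(v,B_inv(bp("w",d,279,v,c=c)).round(4))
manip.move_l(B(0,-.27,.015),max_speed=.12)
manip.move_l(B(0,-.27,.0042),max_speed=.03)
print(manip.current_force().round(2),manip.current_time())
manip.set_gripper(.4)
manip.move_l(B(0,-.27,.12),max_speed=.2)
manip.set_gripper(0.,effort=60)
save("wrist","w8"); print(manip.current_time())
E
```

```text
5 [-0.0002 -0.163   0.0726]
60 [-0.0002 -0.1803  0.0744]
130 [-2.000e-04 -2.043e-01  7.340e-02]
[-0.35 -0.03 -0.99] 12.7583
14.3083
```

View pics/w8.png

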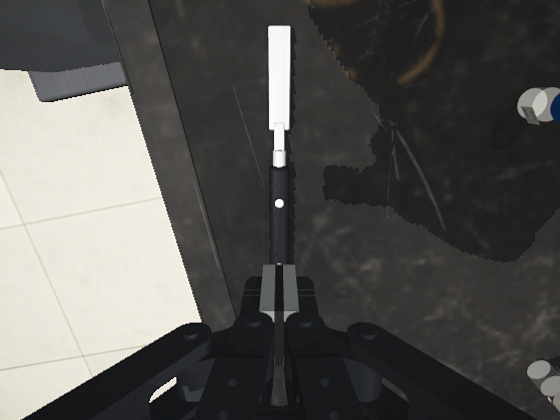

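```bash
python3 - <<'E'
from h import *
p,d,c=save("top","t9");cv2.imwrite("pics/t9z.png",cv2.resize(p[175:260,225:325,::-1],None,fx=7,fy=7,interpolation=cv2.INTER_CUBIC))
for o in ["lever_grip","catch_ball"]:
    r=manip.look_for("top",o);print(o,[(np.round(q["at"],3).tolist(),B_inv(q["at"]).round(3),round(q["confidence"],2)) for q in r[:3]])
print("pred ball",proj("top",B(-.032,.007,.091)),"grip",proj("top",B(.027,-.022,.086)))
for nm,q in [("ball",B(-.034,-.03,.083)),("grip",B(.027,-.022,.075))]:
  for s in (1,-1):
    print(nm,s,manip.inverse_kinematics(q,down(s*by)))
E
```

```text
lever_grip [([0.488, -0.097, 0.101], array([ 0.025, -0.022,  0.101]), 0.39)]
catch_ball [([0.467, -0.054, 0.064], array([-0.005,  0.017,  0.064]), 0.57)]
pred ball [275.22778169 232.88197801] grip [290.08378154 213.54178947]
ball 1 [-3.22196713e-01  3.91371421e-01  2.05096339e+00 -4.44089210e-16
  6.99257845e-01 -1.69599304e+00]
ball -1 [-3.22196713e-01  3.91371421e-01  2.05096339e+00 -4.44089210e-16
  6.99257845e-01  1.44559961e+00]
grip 1 [-2.90896182e-01  4.90905315e-01  1.90246469e+00 -4.44089210e-16
  7.48222650e-01 -1.66469251e+00]
grip -1 [-2.90896182e-01  4.90905315e-01  1.90246469e+00 -4.44089210e-16
  7.48222650e-01  1.47690014e+00]
```

View pics/t9z.png

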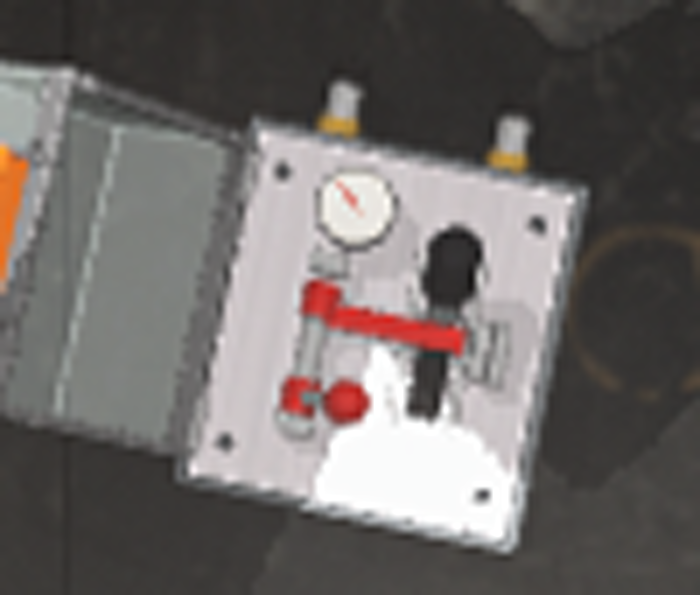

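```bash
python3 - <<'E'
from h import *
R=down(-by)
manip.move_ptp(B(-.034,-.034,.16),R)
manip.move_l(B(-.034,-.034,.084),max_speed=.12)
print(manip.current_force().round(2))
for y in (-.01,.0,.01,.02,.028):
    manip.move_l(B(-.034,y,.084),max_speed=.06);print(y,manip.current_force().round(2))
manip.dwell(.5)
save("wrist","w10")
manip.move_l(B(-.034,.0,.084),max_speed=.12)
manip.move_l(B(-.034,-.022,.16),max_speed=.15)
p,d,c=save("top","t10");cv2.imwrite("pics/t10z.png",cv2.resize(p[175:260,225:325,::-1],None,fx=7,fy=7,interpolation=cv2.INTER_CUBIC))
save("wrist","w11");print(manip.current_time())
E
```

```text
[ 0.06 -0.16 -0.1 ]
-0.01 [-6.24 -6.79 12.97]
0.0 [-0.51 -0.48  0.38]
0.01 [0.36 0.44 0.49]
0.02 [0.08 0.53 0.76]
0.028 [0.61 0.11 0.52]
20.4833
```

View pics/t10z.png

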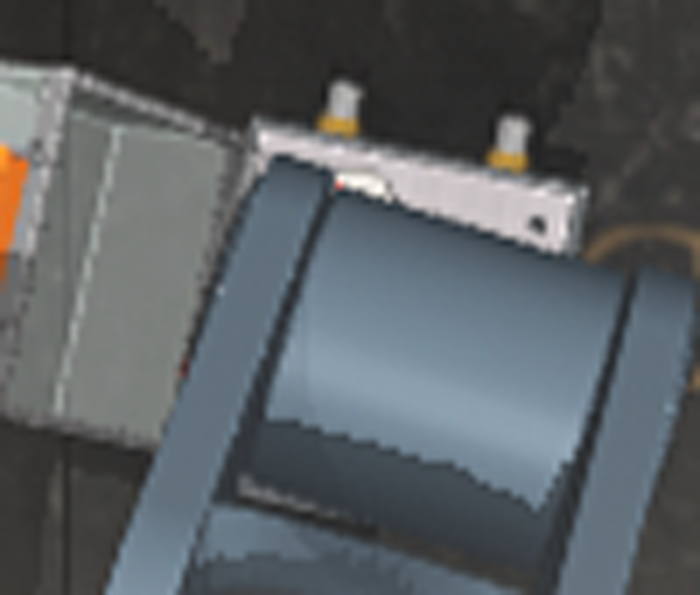

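View pics/w11.png

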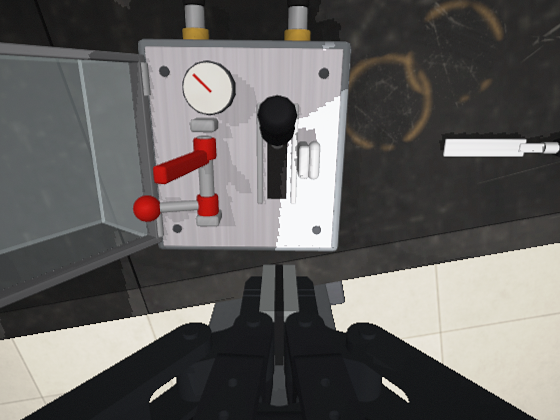

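```bash
cat >> h.py <<'E'
def lev(th,r,dy=-.021):
    a=.38-th; n=np.append(bx*np.sin(a),np.cos(a)); p=B(.006,dy,.030)+n*r
    y=np.append(-by,0); return p,np.column_stack([-n,y,np.cross(-n,y)])
E
python3 - <<'E'
from h import *
for th in (0,.4,.8):
    for r in (.047,.13):
        p,R=lev(th,r);q=manip.inverse_kinematics(p,R);print(th,r,p.round(3),None if q is None else q.round(2))
manip.set_gripper(.42,effort=60)
manip.move_ptp(*lev(0,.13))
save("wrist","w12");print(manip.current_time())
E
```

```text
0 0.047 [ 0.487 -0.097  0.074] [-0.27  0.66  1.66 -0.03  1.21  1.51]
0 0.13 [ 0.517 -0.103  0.151] [-0.27  0.6   1.53 -0.03  1.39  1.51]
0.4 0.047 [ 0.469 -0.093  0.077] [-0.29  0.45  1.97  0.    0.7   1.47]
0.4 0.13 [ 0.467 -0.093  0.16 ] [-0.29  0.3   1.92  0.    0.9   1.47]
0.8 0.047 [ 0.451 -0.089  0.073] [-0.33  0.35  2.27  0.5   0.11  0.95]
0.8 0.13 [ 0.418 -0.083  0.149] [-0.34  0.11  2.3   0.19  0.32  1.26]
21.5333
```

View pics/w12.png

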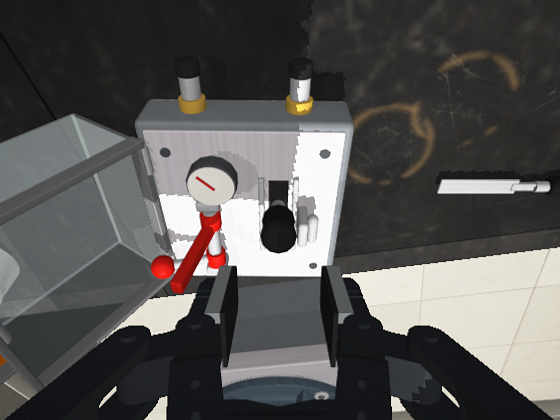

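```bash
cat >> h.py <<'E'
def lev2(th,k=.6,r=.064,dy=-.021):
    a=.38-th; n=np.append(bx*np.sin(a),np.cos(a)); P=B(.006,dy,.030)+n*r
    t=.38-k*th; x=-np.append(bx*np.sin(t),np.cos(t)); y=np.append(-by,0)
    return P+.017*x,np.column_stack([x,y,np.cross(x,y)])
E
python3 - <<'E'
from h import *
manip.move_l(*lev(0,.047),max_speed=.1)
print(manip.current_force().round(2))
manip.set_gripper(0.,effort=60)
print(manip.current_grip_width(),manip.current_force().round(2),manip.current_time())
save("wrist","w13")
E
```

```text
[-0.41  0.12 -0.26]
0.2203436714808899 [0.87 3.41 5.49] 22.8083
```

View pics/w13.png

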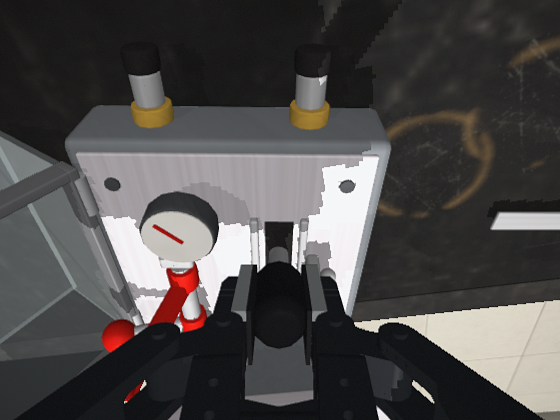

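```bash
python3 - <<'E'
from h import *
for th in (.2,.4,.6,.7,.78):
    p,R=lev2(th)
    if th==.2: print([manip.inverse_kinematics(*lev2(t)).round(2) for t in (.2,.78)])
    manip.move_l(p,R,max_speed=.05);print(th,manip.current_force().round(2),np.linalg.norm(manip.current_ee_pos()-p).round(4),manip.current_grip_width())
save("wrist","w14");save("scene","s14");save("top","t14");print(manip.current_time())
E
```

```text
[array([-0.28,  0.58,  1.76, -0.02,  1.06,  1.5 ]), array([-0.3 ,  0.41,  2.07,  0.02,  0.57,  1.45])]
0.2 [ 9.36  3.99 -1.36] 0.0021 0.21924724176641364
0.4 [9.41 6.21 2.07] 0.0028 0.2215523710868225
0.6 [ 8.71  7.72 12.09] 0.0034 0.21894716527102057
0.7 [ 6.76 10.34 16.04] 0.0038 0.21871067956772072
0.78 [ 5.57 11.95 22.24] 0.0041 0.22107191793410638
24.6167
```

View pics/w14.png

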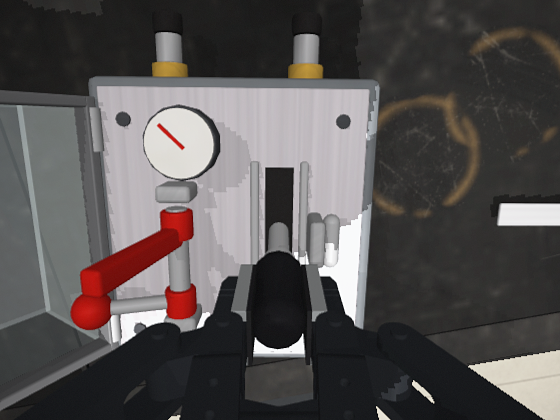

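View pics/s14.png

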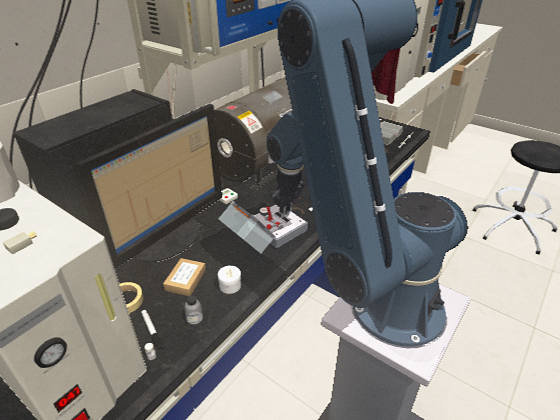

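```bash
python3 - <<'E'
from h import *
def st():
    X=manip.current_ee_pos();R=manip.current_tcp_rot();P=B_inv(X-.017*R[:,0]);piv=np.array([.006,0,.03])
    f=manip.current_force();print("gripC",P.round(4),"th",round(.38-np.arctan2(P[0]-.006,P[2]-.03),3),"f box",round(f[:2]@bx,2),round(f[:2]@by,2),f[2].round(2))
p,R=lev2(.78);print(B_inv(p-.017*R[:,0]))
st()
for dx,dz in ((0,.002),(-.003,.002),(-.006,.002),(-.008,.002)):
    manip.move_l(p+np.append(bx*dx,dz),R,max_speed=.03);manip.dwell(.2);st()
save("wrist","w15");print(manip.current_time())
E
```

```text
[-0.01892277 -0.021       0.0889479 ]
gripC [-0.0158 -0.0204  0.0914] th 0.721 f box 2.18 13.1 23.16
gripC [-0.016  -0.0204  0.0918] th 0.723 f box 14.77 12.6 -9.69
gripC [-0.0185 -0.0204  0.0913] th 0.76 f box 22.04 13.43 -23.97
gripC [-0.0216 -0.0204  0.0908] th 0.805 f box 25.09 13.37 -33.62
gripC [-0.0235 -0.0204  0.0906] th 0.833 f box 27.67 12.64 -40.03
26.4667
```

View pics/w15.png

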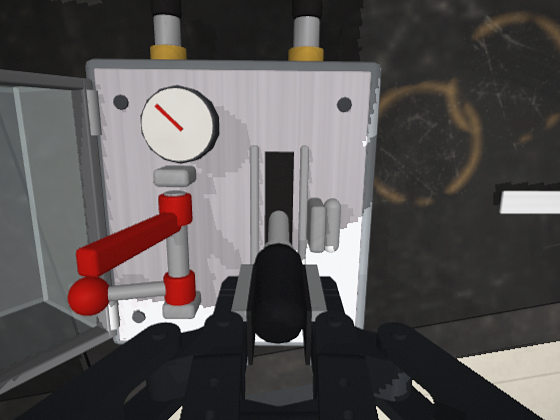

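```bash
python3 - <<'E'
from h import *
p,R=lev2(.78)
manip.move_l(p+np.append(bx*-.008,.0005),R,max_speed=.03);manip.dwell(.3)
f=manip.current_force();print(f[:2]@bx,f[:2]@by,f[2],manip.current_joint_vel().round(4))
p,d,c=save("wrist","w16")
for o in ["lever_grip","catch_ball","cover","spatula_handle"]:
    r=manip.look_for("wrist",o);print(o,[(B_inv(q["at"]).round(3).tolist(),round(q["confidence"],2)) for q in r[:2]])
for v in range(205,345,10): print(v,B_inv(bp("w",d,278,v,c=c)).round(4),p[v,278])
print(manip.current_time())
E
```

```text
17.93679674174967 14.07429339641909 -12.951081001614696 [-0.0004 -0.0011  0.0015  0.0005  0.0001 -0.0007]
lever_grip [([-0.014, -0.025, 0.097], 0.88)]
catch_ball [([-0.002, 0.03, 0.072], 0.56)]
cover [([-0.002, 0.103, 0.032], 0.68)]
spatula_handle [([-0.0, -0.17, 0.01], 0.94), ([-0.008, 0.108, 0.033], 0.29)]
205 [ 0.0065 -0.021   0.0469] [32 29 28]
215 [ 0.0022 -0.021   0.0498] [134 134 134]
225 [-0.0008 -0.021   0.0572] [134 134 134]
235 [-0.0035 -0.021   0.0643] [134 134 133]
245 [-0.0042 -0.0211  0.0765] [13 14 16]
255 [-0.0066 -0.0211  0.0821] [24 23 25]
265 [-0.0087 -0.0211  0.0876] [23 22 25]
275 [-0.0112 -0.0211  0.0917] [23 22 24]
285 [-0.0132 -0.0211  0.0965] [22 23 24]
295 [-0.0146 -0.0211  0.1019] [21 21 25]
305 [-0.0166 -0.0211  0.1056] [25 24 27]
315 [-0.0195 -0.0211  0.1073] [28 28 30]
325 [-0.0238 -0.0211  0.1067] [19 18 21]
335 [-0.0297 -0.0211  0.1035] [19 18 21]
27.2667
```

```bash
python3 - <<'E'
from h import *
manip.sign_off();print(manip.current_time())
E
```

```text
the job is handed in; nothing more can be done
the job is handed in; nothing more can be done
```

I carried out the whole sequence and handed the job in at about 27 s. The gripper was holding the lever at, or very near, its front stop. `sign_off` gives no verdict, so the result rests on my own checks.

- **Cover:** The blade went under the orange lip, and raising it freed the cover. The top picture then showed it open, swung over to the left. The force readings while lifting were noisy (about -2 to -0.5 N vertically), so they do not confirm the contact force on the lip. The open cover is the evidence that the blade lifted it.
- **Spatula:** It lies flat on the worktop to the right of the box, with its tip about 80 mm clear of the box.
- **Catch:** It is flipped over to its left stop, and the wrist pictures still showed it there at the end. The network's `catch_ball` position disagreed with the picture, so I relied on the picture.
- **Lever:** Gripped at 60 N and pulled to the front.
    - Depth readings along it give about 0.76–0.77 rad, good to about 0.04; 0.68 is required.
    - The gripper position put it at about 0.83, slightly past the 0.8 stop. That is probably 1–2 mm of calibration error or slip in the grip.
    - The holding force was about 18 N along the pull, with about 14 N sideways and 13 N vertical, and the arm was still.
- **Bystanders:** The bottle, tin and carton appeared unmoved in the scene picture taken with the lever pulled. I planned no motion near the vials, but I did not measure the final position of any bystander.

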